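# Tip the model-piece bucket into the sorting tray

## Task

Set the open grey tray down flat on the desk under the pouring lip of the tipping-bucket stand, then push the bucket over past its latch so that all three ball-and-stick pieces drop into the tray. Let the bucket swing back until it stands fully home again, and leave the pieces lying in the tray on the desk. Do not knock the mug or the crystal on its box out of place.

Things in the scene. Friction and masses are not known exactly. Their poses are not given: they have to be found in the camera images.
- pivot (a point): Centre of the bucket's pivot on the fixed stand, 150 mm above the desk. x: level, the way the bucket pours; z up; y along the pivot. Offsets below are in mm from here, along these axes. Base plate 12 thick at x -140..-30, y +-95. Grey side plates at y +-87, up to z +24: uprights at x -83..-33, above them arms out to x +22. The desk in front of x -30 and the air behind the bucket are free.
- hopper (a point): Middle of the underside of a fixed sheet-metal hopper over the bucket, axes as pivot: 60 (x) by 130 (y), 85 high, pieces heaped to 100; it covers x 8..68 from the pivot, underside 200 above it (spout 18 lower at x 33..63), on posts at x 24..44, y +-95. It blocks an upright tool that follows the bucket over: come from behind (-x) with the fingers leaning 40 to 45 degrees, pointing to +x and down.
- bucket (a joint): Bucket angle (rad): 0 = home, upright; grows as its top goes to the pivot's +x and the lip goes down; stop at 1.4. A spring always pulls it home; a sprung latch roller is overcome between 0.05 and 0.4. Push at the back wall: 5 to 10 N at the latch, then 3 N rising to 15 N. Pieces slide out from about 0.7; push to 1.2 or more and wait 1 s. Let go, it swings home by itself in about 1 s.
- bucket_back (a point): Where to push: middle of the outer face of the bucket's back wall, turning with the bucket; axes as pivot at home, face looks to -x. At home 60 behind (-x) and 55 above the pivot; wall 100 wide (y), z -33..+78. The lower on the wall, the harder the push.
- lip (a point): Middle of the edge of the bucket's pouring lip, turning with the bucket. Bare aluminium bucket, 100 wide, open on top, sides 31 above the pivot, floor 33 below. Lip at home 77 in front of the pivot (+x), 9 below; at 1.3 rad it hangs about 75 below the pivot, 10 to 20 in front. Tipped slowly, the pieces land and roll between 20 and 165 in front of the pivot.
- tray_mid (a point): Centre, half-way up (20 mm), of the loose open grey plastic tray: outside 190 (its x) by 140 (its y) by 40 high, walls and floor 5 thick, 0.15 to 0.31 kg. Can be gripped by a rim wall from above. Well placed when square to the stand, its middle 80 mm in front (+x) of the pivot and at the pivot's y.
- piece0_mid (a point): Middle of a loose ball-and-stick model piece: two black balls 28 mm across on a short metal stick, 70 mm long along its y, about 25 g; starts in the bucket.
- piece1_mid (a point): Middle of a loose ball-and-stick model piece: two black balls 28 mm across on a short metal stick, 70 mm long along its y, about 25 g; starts in the bucket.
- piece2_mid (a point): Middle of a loose ball-and-stick model piece: two black balls 28 mm across on a short metal stick, 70 mm long along its y, about 25 g; starts in the bucket.
- mug: Blue mug, 82 mm wide, 95 high, handle to its +y; origin at the centre of its underside. A bystander.
- crystal: Clear crystal block (60 x 50 x 45 mm) on a white box (110 x 85 x 28 mm), one body; origin under the box's centre. A bystander.
There are look-alikes about, which are no part of the job. Leave any green look-alike of the part that bears piece1_mid alone.

How it is judged:
On the way, in this order (a step that is already met when the one before it is completed fails the run):
1. the bucket is tipped well past its latch, to more than 0.6 rad (value of joint bucket above 0.6 rad), for 0.2 s.
2. the bucket has swung back home (under 0.1 rad) (value of joint bucket below 0.1 rad), for 0.2 s.
At the end, for the whole second after the job is handed in: All three pieces lie at rest inside the tray (piece centres within its walls and not above 50 mm from its underside), the tray stands flat on the desk (tilt under 0.08 rad, centre under 28 mm high) at rest, and the bucket is home (under 0.1 rad) (x of piece0_mid in the frame of tray_mid between -0.092 and 0.092 m and y of piece0_mid in the frame of tray_mid between -0.068 and 0.068 m and z of each of piece0_mid, piece1_mid, piece2_mid in the frame of tray_mid below 0.03 m and x of piece1_mid in the frame of tray_mid between -0.092 and 0.092 m and y of piece1_mid in the frame of tray_mid between -0.068 and 0.068 m and x of piece2_mid in the frame of tray_mid between -0.092 and 0.092 m and y of piece2_mid in the frame of tray_mid between -0.068 and 0.068 m and angle between tray_mid's own z axis and vertical below 0.08 rad and height (world z) of tray_mid below 0.028 m and value of joint bucket below 0.1 rad and linear speed of each of piece0, piece1, piece2 below 0.05 m/s and linear speed of tray below 0.03 m/s); the robot touches nothing.
It fails at once if the mug is pushed more than 40 mm out of place (distance of mug from where it was at the start of the episode above 0.04 m).
It fails at once if the crystal is pushed more than 40 mm out of place (distance of crystal from where it was at the start of the episode above 0.04 m).
It also fails if it takes over 72 s, if anything falls off the work surface, if the arm or the gripper's body presses on something with over 40 N, if the wrist force passes 120 N, or if a joint passes its speed limit or range.

## Robot

A 6-joint arm with a two-finger parallel gripper is mounted at the origin on the work surface. World frame = base frame: x ahead of the robot, y to its left, z up, the work surface at z = 0. Lengths are in m, angles in rad, forces in N, time in s.
With the tool pointing down it reaches from about 0.375 to 0.975 m from the base axis. Payload 3.8 kg.
Tool frame: the origin (TCP) lies between the finger pads; the fingertips stand 17 mm ahead of it and the grasp point (between the pads) lies 2 mm behind it; y points along the fingers, z is the direction in which the jaws open and shut, and the axes are right-handed (so a half turn about y gives the same grasp; the last joint's range is limited). The gripper opens to 85 mm and grips with 20 to 120 N. Pads are 22 mm wide; open, the fingers measure 114 mm over their backs; the gripper's body (76 mm by 85 mm) begins 54 mm behind the grasp point. The pads swing forward as they close: fully open they stand 13 mm farther back than shut.
Start: joints at [-1.248, 0.264, 1.604, -0, 1.274, -0.037], TCP at [0.238, -0.632, 0.248] pointing down, gripper open.
Joint ranges: [-2.63, 2.63], [-0.94, 2.18], [0.31, 2.57], [-1.31, 4.45], [0, 2.66], [-2.55, 2.55]. Speed limits (rad/s): [2.57, 2.57, 3.14, 3.14, 3.14, 3.14].

## Interface

Orientations are given as a rotation vector (axis times angle).
In Python, from workcell import bot, eyes, nets gives the robot as it stands. The module is installed in compiled form; this text tells all that it offers.
- The arm moves only by the tool jog_arm, never from a script. Its arguments are lists of equal length, an entry for each row: "turn": the turn, a rotation vector about the tool's x, y, z in rad, a list of three; "slide": the shift along the tool's x, y, z in mm, a list of three; "grip": the opening in per cent of the stroke, from 0 (shut) to 100 (fully open). A call has 1 to 5 rows; each row shifts and turns the commanded pose from where the row before left it, along the tool's axes as they then stand; what a row does not reach is not made up. A row lasts 1/10 s, in which the tool goes at most 50 mm and 8.59 degrees, less where a joint would pass 70% of its speed; a pose out of reach is approached as far as the arm can. A call with a gripper value outside its range is refused whole. The fingers move at their own pace and stop on an object; "newtons" is the grip in N (left out, the last holds). Time passes only in rows, so rows that do not move let the fingers close. It gives the time, the measured TCP pose, the force and the opening at its end, in the units of the state.
- bot.read_state(): the state, without advancing time (a new reading comes with each control period).
- eyes.read_camera(name): name is "scene" or "top"; returns a dict with "img" (420x560x3 uint8, red, green, blue), "depth" (420x560 float32, m along the optical axis (not along the pixel's ray), 0 where there is no reading), "intrinsics" (3x3 intrinsics, pixels), "position" and "rotation" of the camera in the world. Camera axes: x right, y down, z forward; pixel columns grow to the right and rows downward; lengths in m; the calibration is good to about 2 mm. A picture is of the moment at which its call begins.
- bot.finish_job(): hands the job in, once; it reports no verdict.
Trained networks look in a picture, given as the dict that the camera call returned (one of the last four; its "shot" number tells which), for a name from the list of things; names that differ only in an ending like _2 or _b are one class to them, and where a whole thing is asked for, a point or a joint stands for the part that bears it (a point fixed in the world has none). Each returns a list of dicts, best first, with "conf" (0 to 1); they miss things now and then, are a little off and sometimes report something else, mostly with a low value. They report only what shows in the picture. A call takes as long as a camera call. They do not tell look-alikes from the thing itself.
- nets.search_frame(thing, picture): "xyz" ([x, y, z] in m, in the coordinates of the camera as it stood for that picture, good to about 4 mm: the middle of the surface that is visible of it).
The state is a dict: "time": time; "q": joint angles; "joint_vel": joint speeds; "joint_torque": joint torques, N m; "tool_pos": TCP position; "tcp_rot": TCP orientation; "wrist_force": force on the tool from outside, world axes, zero at the start; "torque": the same for the moment, N m; "width": opening from 0.0 (shut) to 1.0 (fully open).
Only numpy, scipy, OpenCV 4.12 (cv2) and the standard library are available. Lean on these libraries where they do the work, as an engineer would, in place of code of your own. Each camera call takes 0.05 s, during which the arm holds its last target.

## Working session

There is one attempt and no reset: what is moved stays moved. The work goes in short steps, Python scripts to look and compute and a tool call to move; the robot and the scene stay as the last step left them, time stands still between calls to the robot, and variables do not carry over. Pictures are saved under pics/ and viewed, and the job is handed in when it is done.

Besides the shell and the picture viewer there is one more tool, called after ">>>" by a JSON object that holds its "fn" and its "kwargs". jog_arm: Moves the arm, as the interface text tells. Its arguments: {"type":"object","properties":{"turn":{"type":"array"},"slide":{"type":"array"},"grip":{"type":"array"},"newtons":{"type":"number"}},"required":["turn","slide","grip"]}

```bash
ls; mkdir -p pics
cat > h.py <<'E'
import numpy as np, cv2, pickle
from workcell import bot, eyes, nets
from scipy.spatial.transform import Rotation as R
np.set_printoptions(precision=4,suppress=True)
def w(p,xyz): return np.array(p["rotation"])@np.array(xyz)+np.array(p["position"])
def shot(name,tag):
    p=eyes.read_camera(name); cv2.imwrite(f"pics/{tag}.png",cv2.cvtColor(p["img"],cv2.COLOR_RGB2BGR)); pickle.dump(dict(p),open(f"{tag}.pkl","wb")); return p
def cloud(p):
    d=p["depth"];K=np.array(p["intrinsics"]);v,u=np.mgrid[:d.shape[0],:d.shape[1]]
    c=np.stack([(u-K[0,2])/K[0,0]*d,(v-K[1,2])/K[1,1]*d,d],-1)
    W=c@np.array(p["rotation"]).T+np.array(p["position"]); W[d==0]=np.nan
    return W
def px(p,X):
    c=np.array(p["rotation"]).T@(np.array(X)-np.array(p["position"]));k=np.array(p["intrinsics"])@c;return k[:2]/k[2]
E
python3 - <<'E'
from h import *
print(bot.read_state())
for n in("scene","top"):
    p=shot(n,n+"0"); print(n,p["position"],p["rotation"],p["intrinsics"])
    for t in["pivot","hopper","bucket_back","lip","tray_mid","piece0_mid","piece1_mid","mug","crystal"]:
        for r in nets.search_frame(t,p): 
            X=w(p,r["xyz"]);print(t,round(r["conf"],2),X,px(p,X))
E
```

```text
pics
{'time': 0.0, 'q': array([-1.2479,  0.2648,  1.6054,  0.    ,  1.2737, -0.0369]), 'joint_vel': array([ 0.0006,  0.    ,  0.0001,  0.0007, -0.001 , -0.0005]), 'joint_torque': array([ -0.0011, -51.5116, -36.7313,  -0.0001,   0.0129,  -0.    ]), 'tool_pos': array([ 0.2374, -0.6311,  0.2469]), 'tcp_rot': array([-0.3687,  2.0277, -2.0232]), 'wrist_force': array([-0.376 ,  0.1931,  0.2215]), 'torque': array([-0.0548,  0.0229,  0.0342]), 'width': 0.9981357551417323}
scene [ 1.0317 -0.4552  1.2477] [-2.3476 -1.1301  0.3487] [[456.5197   0.     276.1581]
 [  0.     456.5197 208.5262]
 [  0.       0.       1.    ]]Traceback (most recent call last):
  File "<stdin>", line 7, in <module>
  File "h.py", line 14, in px
    c=np.array(p["rotation"]).T@(np.array(X)-np.array(p["position"]));k=np.array(p["intrinsics"])@c;return k[:2]/k[2]
                                                                        ~~~~~~~~~~~~~~~~~~~~~~~~~^~
ValueError: matmul: Input operand 1 does not have enough dimensions (has 0, gufunc core with signature (n?,k),(k,m?)->(n?,m?) requires 1)
```

Camera rotation is a rotation vector.

```bash
python3 - <<'E'
s=open('h.py').read().replace('np.array(p["rotation"])','R.from_rotvec(p["rotation"]).as_matrix()')
open('h.py','w').write(s)
E
python3 - <<'E'
from h import *
for n in("scene","top"):
    p=shot(n,n+"0"); print(n,p["position"],p["rotation"])
    for t in["pivot","hopper","bucket_back","lip","tray_mid","piece0_mid","piece1_mid","mug","crystal"]:
        for r in nets.search_frame(t,p): 
            X=w(p,r["xyz"]);print(t,round(r["conf"],2),X,px(p,X))
E
```

```text
scene [ 1.0317 -0.4552  1.2477] [-2.3476 -1.1301  0.3487]
pivot 0.87 [ 0.4727 -0.1847  0.1571] [230.8689 240.4045]
hopper 0.68 [ 0.4667 -0.1835  0.1583] [229.9171 238.4511]
bucket_back 0.76 [ 0.4548 -0.1839  0.1465] [227.7152 237.6642]
lip 0.88 [ 0.4589 -0.1838  0.144 ] [228.7026 239.103 ]
tray_mid 0.54 [0.7834 0.007  0.0444] [355.5591 298.6434]
piece0_mid 0.49 [ 0.4804 -0.2167  0.1428] [223.4235 251.3157]
piece0_mid 0.44 [0.2929 0.2556 0.0275] [308.2935 153.1931]
piece1_mid 0.65 [ 0.4362 -0.396   0.0178] [167.855  295.7548]
piece1_mid 0.62 [ 0.4567 -0.1895  0.1468] [226.4442 239.1806]
piece1_mid 0.44 [ 0.6289 -0.1966  0.0201] [263.9776 304.0933]
mug 0.79 [0.7849 0.0084 0.0462] [356.4217 298.5122]
mug 0.74 [ 0.471  -0.1847  0.1587] [230.4438 239.6867]
crystal 0.78 [0.2934 0.2587 0.0265] [309.0679 153.0504]
crystal 0.35 [ 0.4703 -0.1837  0.1581] [230.6306 239.4028]
top [ 0.4581 -0.0306  1.3807] [-2.2194  2.1716 -0.0697]
pivot 0.87 [ 0.4643 -0.1659  0.2336] [328.1537 234.4558]
hopper 0.67 [ 0.4633 -0.1677  0.232 ] [328.7987 234.8587]
hopper 0.64 [0.5759 0.2672 0.0061] [176.4436 194.5566]
hopper 0.24 [ 0.4663 -0.2222  0.1432] [344.9875 234.2665]
bucket_back 0.74 [ 0.465  -0.2277  0.1467] [347.2139 234.7801]
lip 0.7 [ 0.4657 -0.2322  0.1375] [348.3135 234.5579]
tray_mid 0.93 [0.5742 0.2668 0.0073] [176.4808 195.0729]
piece1_mid 0.58 [ 0.6297 -0.1945  0.0208] [330.1339 179.6168]
piece1_mid 0.44 [ 0.2971 -0.2059  0.0242] [332.4681 291.7166]
piece1_mid 0.42 [ 0.4305 -0.3942  0.0247] [396.5279 247.7101]
mug 0.56 [ 0.7938 -0.0007  0.0385] [266.659  122.6495]
crystal 0.57 [0.2784 0.2619 0.0251] [173.3997 294.8216]
```

View pics/scene0.png

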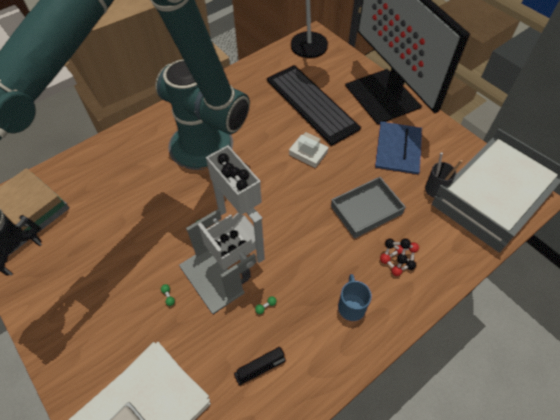

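View pics/top0.png

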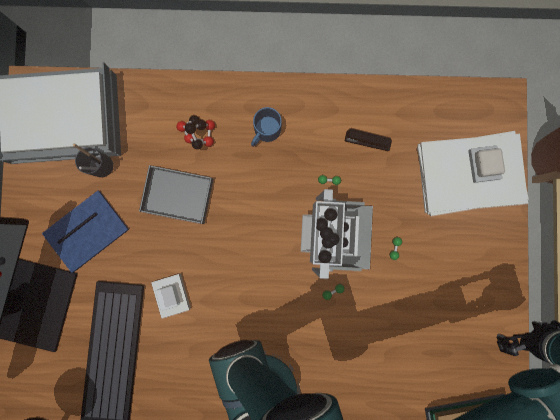

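The scene shows the stand at scene (235,250) / top (338,236), with its base plate to the right in the top view, so it pours to the image left (about +y). The open grey tray is at top (176,195). The mug is at (266,124) and the crystal box at (172,296). Things that could be mistaken for the tray are the paper tray (50,115), the notebook (85,230) and the white pad (470,170). The only low open grey box is at (176,195). The green pieces at (329,180), (396,248) and (334,292) are decoys, and the real pieces are in the bucket at about (345,240).

Run:
```python
from h import *
p=pickle.load(open("top0.pkl","rb"));s=pickle.load(open("scene0.pkl","rb"))
im=cv2.cvtColor(p["img"],cv2.COLOR_RGB2BGR)
a=cv2.resize(im[170:300,280:420],None,fx=4,fy=4,interpolation=cv2.INTER_CUBIC)
cv2.imwrite("pics/c1.png",a)
b=cv2.resize(im[150:250,120:240],None,fx=4,fy=4,interpolation=cv2.INTER_CUBIC)
cv2.imwrite("pics/c2.png",b)
im=cv2.cvtColor(s["img"],cv2.COLOR_RGB2BGR)
cv2.imwrite("pics/c3.png",cv2.resize(im[130:320,150:300],None,fx=3.1,fy=3.1,interpolation=cv2.INTER_CUBIC))
# height maps
for n,q in(("top",p),("scene",s)):
    W=cloud(q); m=(W[...,0]>.3)&(W[...,0]<.65)&(W[...,1]<.0)&(W[...,1]>-.42)&(W[...,2]>.005)
    P=W[m]
    for lo,hi in((.008,.016),(.15,.2),(.2,.3),(.3,.4),(.4,.5)):
        k=(P[:,2]>lo)&(P[:,2]<hi); 
        if k.sum()>20: print(n,lo,hi,k.sum(),cv2.minAreaRect((P[k][:,:2]*1000).astype(np.float32)), np.percentile(P[k][:,2],[5,50,95]))
    m=(W[...,0]>.45)&(W[...,0]<.72)&(W[...,1]<.4)&(W[...,1]>.15)&(W[...,2]>.034)&(W[...,2]<.05)
    P=W[m];print(n,"tray",m.sum(),cv2.minAreaRect((P[:,:2]*1000).astype(np.float32)))
```

```text
top 0.008 0.016 971 ((474.9257507324219, -216.3075714111328), (405.39892578125, 348.6897888183594), 89.87053680419922) [0.0084 0.0122 0.0155]
top 0.15 0.2 414 ((464.8377380371094, -187.102783203125), (153.50225830078125, 196.06961059570312), 87.90226745605469) [0.1533 0.1739 0.1885]
top 0.2 0.3 199 ((464.77569580078125, -189.21456909179688), (105.38725280761719, 197.10089111328125), 87.96578216552734) [0.2137 0.229  0.2812]
top 0.3 0.4 1010 ((467.2237243652344, -141.51422119140625), (57.995384216308594, 199.6879119873047), 88.0816421508789) [0.3494 0.3542 0.393 ]
top 0.4 0.5 1244 ((466.69561767578125, -142.9921112060547), (60.81827163696289, 129.9387969970703), 87.92285919189453) [0.4086 0.4309 0.4371]
top tray 404 ((575.1148681640625, 264.3846740722656), (191.35748291015625, 139.6734619140625), 80.05835723876953)
scene 0.008 0.016 1572 ((540.4681396484375, -223.6282958984375), (437.9798583984375, 246.99871826171875), 50.62443542480469) [0.0087 0.0121 0.0153]
scene 0.15 0.2 1312 ((467.1324462890625, -188.85861206054688), (153.07470703125, 199.74610900878906), 88.21112060546875) [0.1517 0.1686 0.1883]
scene 0.2 0.3 461 ((466.7771911621094, -190.5850830078125), (105.39071655273438, 200.79710388183594), 88.09873962402344) [0.2041 0.2293 0.2894]
scene 0.3 0.4 953 ((485.39715576171875, -146.21066284179688), (61.05744552612305, 166.2550048828125), 89.05266571044922) [0.3252 0.3677 0.3972]
scene 0.4 0.5 1473 ((467.6863708496094, -144.31033325195312), (62.321678161621094, 133.3893585205078), 88.258056640625) [0.4045 0.4277 0.4365]
scene tray 386 ((575.3153686523438, 263.39593505859375), (194.36607360839844, 143.5323028564453), 80.3957748413086)
```

View pics/c1.png

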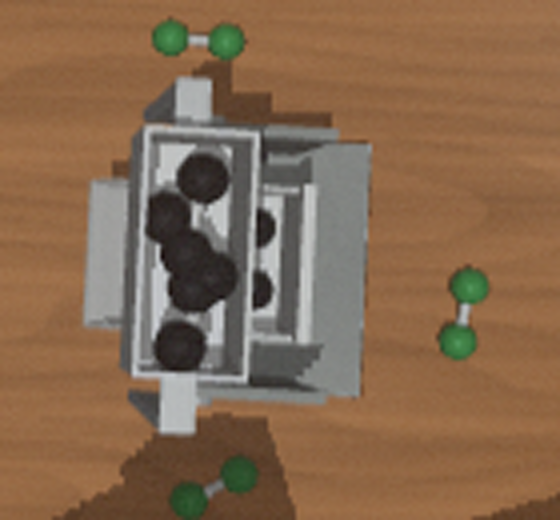

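View pics/c2.png

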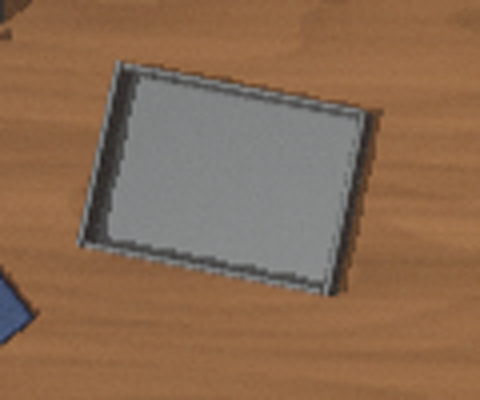

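View pics/c3.png

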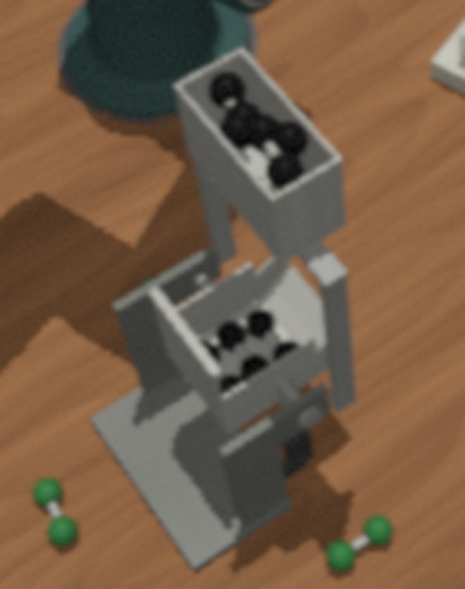

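```bash
cat >> h.py <<'E'
TH=np.radians(88.0)
PIV=np.array([.466,-.181,.150]); EX=np.array([np.cos(TH),np.sin(TH),0]); EY=np.array([-np.sin(TH),np.cos(TH),0]); EZ=np.array([0,0,1.])
def S(x,y,z): return PIV+(x*EX+y*EY+z*EZ)/1000
def frame(y,z):
    y=y/np.linalg.norm(y); z=z-y*(y@z); z/=np.linalg.norm(z); return np.stack([np.cross(y,z),y,z],1)
def plan(Rt,pt=None,st=None):
    st=st or bot.read_state(); Rc=R.from_rotvec(st["tcp_rot"]).as_matrix(); t=np.array(st["tool_pos"])
    tv=R.from_matrix(Rc.T@Rt).as_rotvec()
    print("t",st["time"],"pos",t,"F",st["wrist_force"],"w",st["width"],"q",st["q"])
    print("turn",tv,"rows",np.linalg.norm(tv)/.15)
    if pt is not None:
        d=(pt-t)*1000; print("slide world",d,"cur-tool",Rc.T@d,"target-tool",Rt.T@d)
E
python3 - <<'E'
from h import *
st=bot.read_state();print(R.from_rotvec(st["tcp_rot"]).as_matrix())
a=np.radians(80.2);ax=np.array([np.cos(a),np.sin(a),0]);c=np.array([.575,.264,0])+.0925*ax
print(c)
for s in(1,-1):
    plan(frame(np.array([0,0,-1.]),s*ax),c+[0,0,.15])
E
```

```text
[[-0.936  -0.0001  0.3521]
 [-0.3521  0.     -0.936 ]
 [ 0.     -1.     -0.0001]]
[0.5907 0.3552 0.    ]
t 1.1 pos [ 0.2376 -0.6318  0.2483] F [ 0.7303 -0.5392  0.4492] w 1.003003655448995 q [-1.2479  0.2639  1.604  -0.      1.2737 -0.0369]
turn [ 0.0001 -2.6107 -0.0001] rows 17.404763894580256
slide world [353.1051 986.9046 -98.2679] cur-tool [-678.0034   98.2917 -799.3564] target-tool [ 179.972    98.2679 1032.6055]
t 1.1 pos [ 0.2376 -0.6318  0.2483] F [ 0.7303 -0.5392  0.4492] w 1.003003655448995 q [-1.2479  0.2639  1.604  -0.      1.2737 -0.0369]
turn [0.     0.5309 0.0001] rows 3.5391871629256397
slide world [353.1051 986.9046 -98.2679] cur-tool [-678.0034   98.2917 -799.3564] target-tool [ -179.972     98.2679 -1032.6055]
```

>>> {"fn": "jog_arm", "kwargs": {"turn": [[0,-0.14,0],[0,-0.14,0],[0,-0.14,0],[0,-0.14,0],[0,-0.14,0]], "slide": [[0,-50,0],[0,-50,0],[0,-50,0],[0,-50,0],[0,-50,0]], "grip": [60,60,60,60,60]}}

```text
time: 1.6
tool_pos: [0.2376, -0.6314, 0.5006]
tcp_rot: [-0.926, 1.57, -1.571]
wrist_force: [0.3, -1.2, -0.1]
width: 0.599
```

>>> {"fn": "jog_arm", "kwargs": {"turn": [[0,-0.14,0],[0,-0.14,0],[0,-0.14,0],[0,-0.14,0],[0,-0.14,0]], "slide": [[0,-50,0],[0,0,0],[0,0,0],[0,0,0],[0,0,0]], "grip": [60,60,60,60,60]}}

```text
time: 2.1
tool_pos: [0.2376, -0.6318, 0.5484]
tcp_rot: [-1.295, 1.064, -1.065]
wrist_force: [0.3, 0.0, -0.2]
width: 0.601
```

```bash
cat > tr.py <<'E'
from h import *
a=np.radians(80.2);ax=np.array([np.cos(a),np.sin(a),0]);c=np.array([.575,.264,0])+.0925*ax
plan(frame(np.array([0,0,-1.]),ax),c+[0,0,.55])
E
python3 tr.py
```

```text
t 2.1 pos [ 0.2376 -0.6318  0.5484] F [ 0.2678  0.0396 -0.2053] w 0.6014007422475639 q [-1.2479  0.2437  1.0922 -0.      1.8055 -1.4427]
turn [ 0.0001 -1.205   0.0002] rows 8.033420749427977
slide world [353.1003 986.9732   1.5965] cur-tool [-899.9875   -1.7998  537.4175] target-tool [ 179.9556   -1.5965 1032.6722]
```

>>> {"fn": "jog_arm", "kwargs": {"turn": [[0,0,0],[0,0,0],[0,0,0],[0,0,0],[0,0,0]], "slide": [[-42,0,25],[-42,0,25],[-42,0,25],[-42,0,25],[-42,0,25]], "grip": [60,60,60,60,60]}}

```text
time: 2.6
tool_pos: [0.3212, -0.4001, 0.5484]
tcp_rot: [-1.292, 1.069, -1.07]
wrist_force: [0.6, -0.5, -0.4]
width: 0.599
```

>>> {"fn": "jog_arm", "kwargs": {"turn": [[0,0,0],[0,0,0],[0,0,0],[0,0,0],[0,0,0]], "slide": [[-42,0,25],[-42,0,25],[-42,0,25],[-42,0,25],[-42,0,25]], "grip": [60,60,60,60,60]}}

```text
time: 3.1
tool_pos: [0.4043, -0.1703, 0.5487]
tcp_rot: [-1.292, 1.068, -1.07]
wrist_force: [1.4, -0.3, 0.7]
width: 0.598
```

>>> {"fn": "jog_arm", "kwargs": {"turn": [[0,0,0],[0,0,0],[0,0,0],[0,0,0],[0,0,0]], "slide": [[-42,0,25],[-42,0,25],[-42,0,25],[-42,0,25],[-42,0,25]], "grip": [60,60,60,60,60]}}

```text
time: 3.6
tool_pos: [0.4877, 0.0595, 0.5487]
tcp_rot: [-1.292, 1.068, -1.069]
wrist_force: [0.8, 0.4, -0.6]
width: 0.601
```

>>> {"fn": "jog_arm", "kwargs": {"turn": [[0,0,0],[0,0,0],[0,0,0],[0,0,0],[0,0,0]], "slide": [[-42,0,25],[-42,0,25],[-42,0,25],[-42,0,25],[-42,0,25]], "grip": [60,60,60,60,60]}}

```text
time: 4.1
tool_pos: [0.5712, 0.2893, 0.5485]
tcp_rot: [-1.292, 1.068, -1.069]
wrist_force: [0.9, -0.3, 0.4]
width: 0.601
```

```bash
python3 tr.py
```

```text
t 4.1 pos [0.5712 0.2893 0.5485] F [ 0.8989 -0.3269  0.3731] w 0.6012421671822336 q [ 0.43    0.1704  1.1793 -0.0002  1.7913  0.2407]
turn [-0.0005 -1.2104  0.0004] rows 8.06959999211761
slide world [19.5927 65.8762  1.5377] cur-tool [-61.0121  -1.522   31.6405] target-tool [ 8.094  -1.5377 68.2498]
```

>>> {"fn": "jog_arm", "kwargs": {"turn": [[0,-0.135,0],[0,-0.135,0],[0,-0.135,0],[0,-0.135,0],[0,-0.135,0]], "slide": [[0,40,0],[0,45,0],[0,45,0],[0,45,0],[0,45,0]], "grip": [60,60,60,60,60]}}

```text
time: 4.6
tool_pos: [0.5707, 0.2873, 0.3266]
tcp_rot: [-1.5, 0.548, -0.549]
wrist_force: [0.5, 0.3, 0.5]
width: 0.598
```

>>> {"fn": "jog_arm", "kwargs": {"turn": [[0,-0.135,0],[0,-0.135,0],[0,-0.135,0],[0,-0.13,0],[0,0,0]], "slide": [[0,45,0],[0,45,0],[0,45,0],[0,45,0],[4,0,34]], "grip": [60,60,60,60,60]}}

```text
time: 5.1
tool_pos: [0.5711, 0.3128, 0.1357]
tcp_rot: [-1.58, 0.151, -0.119]
wrist_force: [-0.4, 0.4, -1.5]
width: 0.596
```

>>> {"fn": "jog_arm", "kwargs": {"turn": [[0,0,0],[0,0,0]], "slide": [[4,0,34],[0,0,0]], "grip": [60,60]}}

```text
time: 5.3
tool_pos: [0.591, 0.3561, 0.1476]
tcp_rot: [-1.565, 0.133, -0.134]
wrist_force: [-0.1, -0.0, -1.0]
width: 0.601
```

```bash
python3 tr.py
python3 - <<'E'
from h import *
s=shot("scene","scene1")
im=cv2.cvtColor(s["img"],cv2.COLOR_RGB2BGR)
cv2.imwrite("pics/d1.png",cv2.resize(im[100:280,270:450],None,fx=3,fy=3))
E
```

```text
t 5.3 pos [0.591  0.3561 0.1476] F [-0.1341 -0.0426 -1.0191] w 0.6009105816844204 q [ 0.5057  0.3637  1.666   0.0013  1.1106 -0.896 ]
turn [-0.0018  0.0013  0.0003] rows 0.014705820039170899
slide world [ -0.2702  -0.9972 402.4127] cur-tool [   0.0126 -402.4139   -0.3191] target-tool [  -0.0965 -402.4127   -1.0286]
```

View pics/d1.png

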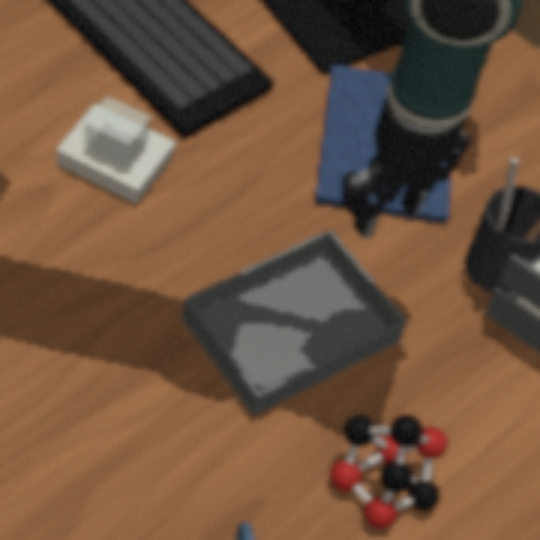

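The crop shows the open grey tray at (300,320), with the fingers over the middle of its far short wall at about (365,280). I'll descend and grip.

>>> {"fn": "jog_arm", "kwargs": {"turn": [[0,0,0],[0,0,0],[0,0,0],[0,0,0],[0,0,0]], "slide": [[0,40,-1],[0,40,0],[0,30,0],[0,10,0],[0,0,0]], "grip": [60,60,60,60,60]}}

```text
time: 5.85
tool_pos: [0.5889, 0.3505, 0.0266]
tcp_rot: [-1.569, 0.138, -0.133]
wrist_force: [-0.6, -0.1, 0.3]
width: 0.602
```

>>> {"fn": "jog_arm", "kwargs": {"turn": [[0,0,0],[0,0,0],[0,0,0],[0,0,0],[0,0,0]], "slide": [[0,0,0],[0,0,0],[0,0,0],[0,0,0],[0,0,0]], "grip": [0,0,0,0,0], "newtons": 80}}

```text
time: 6.35
tool_pos: [0.592, 0.353, 0.031]
tcp_rot: [-1.564, 0.132, -0.138]
wrist_force: [0.2, 1.1, 5.9]
width: 0.037
```

>>> {"fn": "jog_arm", "kwargs": {"turn": [[0,0,0],[0,0,0],[0,0,0]], "slide": [[0,0,0],[0,0,0],[0,0,0]], "grip": [0,0,0]}}

```text
time: 6.65
tool_pos: [0.592, 0.3529, 0.031]
tcp_rot: [-1.564, 0.132, -0.138]
wrist_force: [0.2, -0.1, 6.3]
width: 0.042
```

>>> {"fn": "jog_arm", "kwargs": {"turn": [[0,0,0],[0,0,0],[0,0,0],[0,0,0]], "slide": [[0,-10,0],[0,-15,0],[0,-15,0],[0,0,0]], "grip": [0,0,0,0]}}

```text
time: 7.05
tool_pos: [0.5925, 0.353, 0.0722]
tcp_rot: [-1.563, 0.131, -0.139]
wrist_force: [-0.5, 0.4, -1.7]
width: 0.041
```

```bash
cat > tray.py <<'E'
from h import *
import sys
tag=sys.argv[1];lo=float(sys.argv[2]);hi=float(sys.argv[3]);x0,x1,y0,y1=map(float,sys.argv[4:8])
for n in("top","scene"):
    p=shot(n,n+tag);W=cloud(p)
    m=(W[...,0]>x0)&(W[...,0]<x1)&(W[...,1]>y0)&(W[...,1]<y1)&(W[...,2]>lo)&(W[...,2]<hi)
    q=p["img"].astype(int);m&=(q.max(-1)-q.min(-1)<30)
    P=W[m];print(n,m.sum(),cv2.minAreaRect((P[:,:2]*1000).astype(np.float32)))
    A=np.c_[P[:,:2],np.ones(len(P))];print(" plane",np.linalg.lstsq(A,P[:,2],rcond=None)[0],P[:,2].mean())
    for r in nets.search_frame("tray_mid",p):print(" ",r["conf"],w(p,r["xyz"]))
E
python3 tray.py 2 .03 .12 .45 .72 .15 .34
python3 tr.py
python3 - <<'E'
from h import *
s=pickle.load(open("scene2.pkl","rb"))
im=cv2.cvtColor(s["img"],cv2.COLOR_RGB2BGR)
cv2.imwrite("pics/d2.png",cv2.resize(im[100:280,270:450],None,fx=3,fy=3))
E
```

```text
top 2895 ((615.9317016601562, 251.74957275390625), (185.60865783691406, 223.6931915283203), 80.28062438964844)
 plane [ 0.019  -0.0352  0.0486] 0.05074413221682991
  0.9 [0.5712 0.2589 0.0463]
scene 2448 ((613.6045532226562, 249.51541137695312), (186.39010620117188, 226.5773162841797), 82.30104064941406)
 plane [ 0.0337 -0.0126  0.0365] 0.05261553771806649
  0.98 [0.5719 0.2614 0.0427]
t 7.25 pos [0.5898 0.3516 0.0678] F [-0.2106 -0.0576 -2.0277] w 0.041666180766391045 q [ 0.5013  0.4383  1.724   0.      0.9802 -0.8977]
turn [ 0.0006 -0.0008 -0.0008] rows 0.008387651182564473
slide world [  0.924    3.5681 482.1741] cur-tool [  -0.0643 -482.1762    3.3976] target-tool [   0.3032 -482.1741    3.6734]
```

View pics/d2.png

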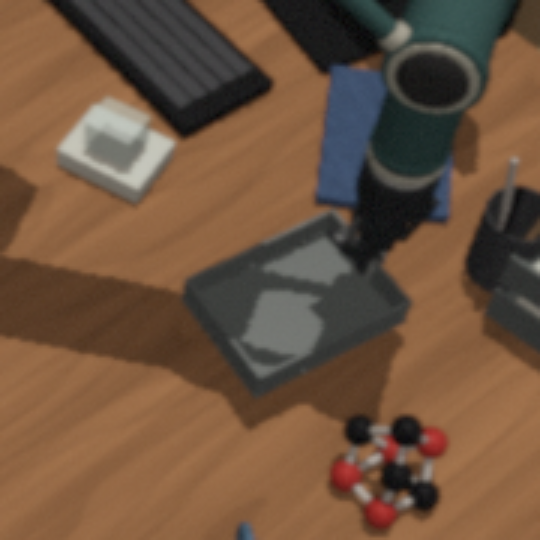

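```bash
cat > tr2.py <<'E'
from h import *
Rt=frame(np.array([0,0,-1.]),EX)
for d in(130,0):
    p=S(172.5+d,0,0);p[2]=.05;plan(Rt,p)
E
python3 tr2.py
```

```text
t 7.25 pos [0.5898 0.3516 0.0678] F [-0.2106 -0.0576 -2.0277] w 0.041666180766391045 q [ 0.5013  0.4383  1.724   0.      0.9802 -0.8977]
turn [ 0.0005 -0.137  -0.0008] rows 0.913106001848199
slide world [-113.2633 -230.2664  -17.8259] cur-tool [ -72.1998   18.0214 -246.2343] target-tool [-105.1581   17.8259 -234.0789]
t 7.25 pos [0.5898 0.3516 0.0678] F [-0.2106 -0.0576 -2.0277] w 0.041666180766391045 q [ 0.5013  0.4383  1.724   0.      0.9802 -0.8977]
turn [ 0.0005 -0.137  -0.0008] rows 0.913106001848199
slide world [-117.8002 -360.1872  -17.8259] cur-tool [ -54.4503   18.0817 -375.0169] target-tool [-105.1581   17.8259 -364.0789]
```

>>> {"fn": "jog_arm", "kwargs": {"turn": [[0,-0.045,0],[0,-0.046,0],[0,-0.046,0],[0,0,0],[0,0,0]], "slide": [[0,0,0],[0,0,0],[0,0,0],[-12,0,-20],[-12,0,-30]], "grip": [0,0,0,0,0]}}

```text
time: 7.75
tool_pos: [0.564, 0.3032, 0.0673]
tcp_rot: [-1.571, 0.027, -0.025]
wrist_force: [0.5, -0.5, -1.1]
width: 0.042
```

>>> {"fn": "jog_arm", "kwargs": {"turn": [[0,0,0],[0,0,0],[0,0,0],[0,0,0],[0,0,0]], "slide": [[-15,0,-30],[-15,4,-30],[-15,4,-30],[-15,4,-30],[-15,4,-25]], "grip": [0,0,0,0,0]}}

```text
time: 8.25
tool_pos: [0.4828, 0.1588, 0.0512]
tcp_rot: [-1.571, 0.029, -0.026]
wrist_force: [1.4, 0.1, -2.2]
width: 0.041
```

>>> {"fn": "jog_arm", "kwargs": {"turn": [[0,0,0],[0,0,0],[0,0,0]], "slide": [[-6,2,-20],[0,0,-19],[0,0,0]], "grip": [0,0,0]}}

```text
time: 8.55
tool_pos: [0.4756, 0.1198, 0.0493]
tcp_rot: [-1.572, 0.031, -0.027]
wrist_force: [0.4, 0.7, -1.9]
width: 0.038
```

```bash
python3 tr2.py; python3 tray.py 3 .05 .075 .38 .56 -.09 .10
```

```text
t 8.55 pos [0.4756 0.1198 0.0493] F [ 0.3527  0.6679 -1.8548] w 0.03816349396012927 q [ 0.1962  0.1373  2.1644 -0.0005  0.8426 -1.3374]
turn [ 0.001  -0.002  -0.0026] rows 0.022704541699648518
slide world [0.9771 1.5409 0.7302] cur-tool [ 0.9177 -0.7342  1.5751] target-tool [ 0.9227 -0.7302  1.574 ]
t 8.55 pos [0.4756 0.1198 0.0493] F [ 0.3527  0.6679 -1.8548] w 0.03816349396012927 q [ 0.1962  0.1373  2.1644 -0.0005  0.8426 -1.3374]
turn [ 0.001  -0.002  -0.0026] rows 0.022704541699648518
slide world [  -3.5598 -128.38      0.7302] cur-tool [   1.1736   -0.6006 -128.4246] target-tool [   0.9227   -0.7302 -128.426 ]
top 271 ((470.019287109375, 15.881744384765625), (167.48040771484375, 139.8229217529297), 88.04835510253906)
 plane [-0.0061  0.0034  0.0604] 0.0575269827315059
  0.67 [0.4661 0.0069 0.0258]
scene 285 ((472.00164794921875, 16.693870544433594), (169.97598266601562, 143.5106658935547), 87.9999771118164)
 plane [0.0027 0.002  0.0555] 0.05687696928735775
  0.68 [0.4779 0.0301 0.0245]
  0.46 [ 0.4623 -0.1679  0.1439]
```

View pics/scene3.png

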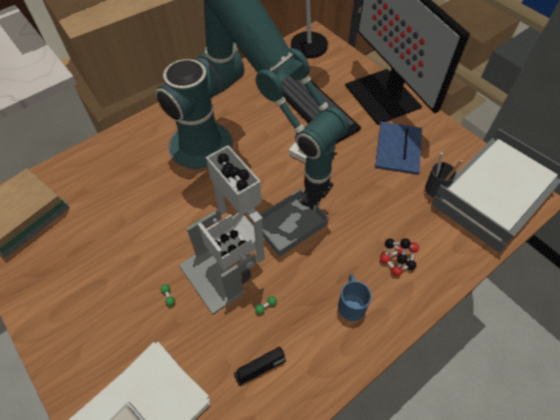

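View pics/top3.png

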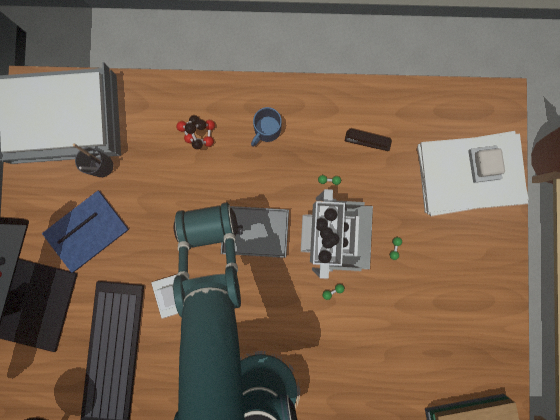

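>>> {"fn": "jog_arm", "kwargs": {"turn": [[0,0,0],[0,0,0],[0,0,0],[0,0,0],[0,0,0]], "slide": [[1,0,-20],[1,0,-25],[0,0,-25],[0,0,-25],[0,0,-20]], "grip": [0,0,0,0,0]}}

```text
time: 9.25
tool_pos: [0.4756, 0.0064, 0.0503]
tcp_rot: [-1.571, 0.026, -0.027]
wrist_force: [1.0, -0.1, -1.8]
width: 0.04
```

>>> {"fn": "jog_arm", "kwargs": {"turn": [[0,0,0],[0,0,0],[0,0,0],[0,0,0]], "slide": [[0,0,-14],[0,6,0],[0,6,0],[0,0,0]], "grip": [0,0,0,0]}}

```text
time: 9.65
tool_pos: [0.4736, -0.0065, 0.0369]
tcp_rot: [-1.57, 0.029, -0.025]
wrist_force: [0.3, 0.5, -1.8]
width: 0.049
```

```bash
python3 tr2.py; python3 tray.py 4 .032 .06 .38 .56 -.10 -.02
```

```text
t 9.65 pos [ 0.4736 -0.0065  0.0369] F [ 0.2524  0.4773 -1.778 ] w 0.04911798581288203 q [-0.0665  0.1279  2.2052  0.0005  0.8113 -1.6035]
turn [-0.0005  0.0008 -0.0027] rows 0.01877297331535912
slide world [  2.9741 127.769   13.065 ] cur-tool [ -1.4252 -13.0026 127.8021] target-tool [ -1.4868 -13.065  127.795 ]
t 9.65 pos [ 0.4736 -0.0065  0.0369] F [ 0.2524  0.4773 -1.778 ] w 0.04911798581288203 q [-0.0665  0.1279  2.2052  0.0005  0.8113 -1.6035]
turn [-0.0005  0.0008 -0.0027] rows 0.01877297331535912
slide world [-1.5628 -2.1518 13.065 ] cur-tool [ -1.5234 -13.062   -2.1979] target-tool [ -1.4868 -13.065   -2.205 ]
top 87 ((470.18792724609375, -60.21559524536133), (76.51895904541016, 139.86524963378906), 89.75798797607422)
 plane [-0.0103  0.0151  0.0507] 0.04482402095604965
  0.88 [ 0.4493 -0.0941  0.0145]
scene 112 ((472.935302734375, -58.56199264526367), (79.3916015625, 141.02630615234375), 88.5182876586914)
 plane [-0.0037 -0.0169  0.0428] 0.041827572408421325
  0.78 [ 0.5121 -0.0532  0.0097]
```

View pics/scene4.png

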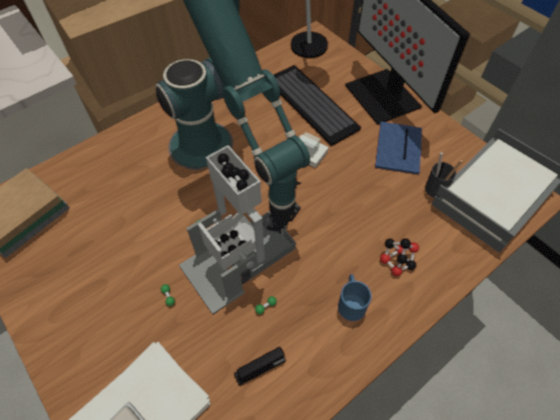

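>>> {"fn": "jog_arm", "kwargs": {"turn": [[0,0,0],[0,0,0],[0,0,0]], "slide": [[0,3,-2],[0,3,0],[0,0,0]], "grip": [0,0,0]}}

```text
time: 10.15
tool_pos: [0.4743, -0.0093, 0.0319]
tcp_rot: [-1.571, 0.028, -0.027]
wrist_force: [0.0, -0.3, -2.1]
width: 0.038
```

>>> {"fn": "jog_arm", "kwargs": {"turn": [[0,0,0],[0,0,0],[0,0,0],[0,0,0],[0,0,0]], "slide": [[0,2,0],[0,0,0],[0,0,0],[0,0,0],[0,0,0]], "grip": [0,0,40,40,40]}}

```text
time: 10.65
tool_pos: [0.4748, -0.0094, 0.0304]
tcp_rot: [-1.571, 0.027, -0.028]
wrist_force: [-0.0, 0.2, 0.1]
width: 0.402
```

>>> {"fn": "jog_arm", "kwargs": {"turn": [[0,0,0],[0,0,0],[0,0,0],[0,0,0],[0,0,0]], "slide": [[0,-20,0],[0,-40,0],[0,-50,0],[0,-50,30],[0,-50,30]], "grip": [40,40,40,40,40]}}

```text
time: 11.15
tool_pos: [0.4764, 0.0421, 0.228]
tcp_rot: [-1.571, 0.028, -0.03]
wrist_force: [0.2, 0.1, 0.6]
width: 0.403
```

>>> {"fn": "jog_arm", "kwargs": {"turn": [[0,0,0],[0,0,0],[0,0,0],[0,0,0],[0,0,0]], "slide": [[0,-50,0],[0,-50,0],[0,-50,0],[0,-50,0],[0,-50,0]], "grip": [40,40,40,40,0]}}

```text
time: 11.65
tool_pos: [0.476, 0.0421, 0.4781]
tcp_rot: [-1.571, 0.027, -0.028]
wrist_force: [1.0, 0.8, 0.6]
width: 0.242
```

```bash
python3 tray.py 5 .032 .06 .38 .56 -.10 -.0
python3 - <<'E'
from h import *
s=pickle.load(open("scene5.pkl","rb"))
im=cv2.cvtColor(s["img"],cv2.COLOR_RGB2BGR)
cv2.imwrite("pics/d5.png",cv2.resize(im[130:320,150:330],None,fx=3,fy=3))
# back of bucket search
for n in("top","scene"):
  p=pickle.load(open(n+"5.pkl","rb"));W=cloud(p);Q=(W-PIV)*1000
  x=Q@EX;y=Q@EY;z=Q[...,2]
  m=(abs(y)<45)&(x<-35)&(x>-90)&(z>50)&(z<100)
  print(n,m.sum(),np.percentile(x[m],[2,50,98]),np.percentile(z[m],[2,50,98]))
  for nm,lo,hi in(("plate",-143,-130),):
    m=(z>lo)&(z<hi)&(x<-20)&(x>-160)&(abs(y)<110);print(nm,m.sum(),np.percentile(x[m],[1,99]),np.percentile(y[m],[1,99]))
  m=(z>245)&(z<300)&(x>-20)&(x<100);print("hop",np.percentile(x[m],[1,99]),np.percentile(y[m],[1,99]))
  m=(z>10)&(z<30)&(abs(y)<110)&(abs(x)<100);print("arms",np.percentile(x[m],[1,99]),np.percentile(y[m],[1,99]))
E
```

```text
top 121 ((471.4410705566406, -54.67377853393555), (92.45838928222656, 139.87460327148438), 87.83788299560547)
 plane [-0.0008  0.0006  0.0402] 0.039825998174217635
  0.64 [ 0.4657 -0.0682  0.0089]
scene 165 ((472.36810302734375, -50.190704345703125), (87.0093994140625, 144.42771911621094), 85.1900405883789)
 plane [ 0.0004 -0.0018  0.038 ] 0.038240684331676156
  0.85 [ 0.5032 -0.0441  0.0026]
top 132 [-60.499  -56.1119 -52.0927] [73.3211 77.9298 82.4086]
plate 1077 [-140.7063  -57.6962] [-91.4651  93.0543]
hop [ 8.5593 68.3847] [-63.7189  64.5385]
arms [-82.8913  63.0151] [-90.9015  92.635 ]
scene 148 [-61.7258 -59.882  -53.2065] [51.3757 77.0101 81.922 ]
plate 1721 [-140.6165  -42.0337] [-95.8482  90.8493]
hop [ 6.1965 66.2606] [-66.2212  64.0875]
arms [-82.7622  51.9427] [-99.3687  92.16  ]
```

View pics/d5.png

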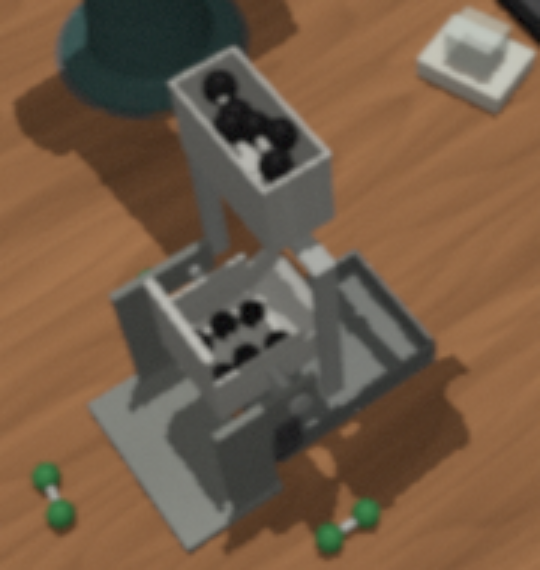

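Tray is flat on the desk, its far edge about 173 mm ahead of the pivot, yaw about 88°. Next I go over the hopper to behind the bucket.

>>> {"fn": "jog_arm", "kwargs": {"turn": [[0,0,0],[0,0,0],[0,0,0],[0,0,0],[0,0,0]], "slide": [[0,-50,0],[0,-50,0],[0,0,-50],[0,0,-50],[0,0,-50]], "grip": [0,0,0,0,0]}}

```text
time: 12.35
tool_pos: [0.471, -0.1089, 0.5739]
tcp_rot: [-1.57, 0.028, -0.024]
wrist_force: [0.7, -0.2, -0.5]
width: 0.001
```

>>> {"fn": "jog_arm", "kwargs": {"turn": [[0,0,0],[0,0,0],[0,0,0],[0,0,0],[0,0,0]], "slide": [[0,0,-50],[0,0,-50],[0,0,-50],[0,0,-50],[0,0,-50]], "grip": [0,0,0,0,0]}}

```text
time: 12.85
tool_pos: [0.4619, -0.3597, 0.5731]
tcp_rot: [-1.568, 0.03, -0.025]
wrist_force: [1.4, 0.5, 0.3]
width: 0.003
```

>>> {"fn": "jog_arm", "kwargs": {"turn": [[0,0,0],[0,0,0]], "slide": [[0,0,-50],[0,0,-50]], "grip": [0,0]}}

```text
time: 13.05
tool_pos: [0.4585, -0.4597, 0.5729]
tcp_rot: [-1.567, 0.03, -0.025]
wrist_force: [0.8, 0.6, 0.5]
width: 0.0
```

```bash
cat > tr3.py <<'E'
from h import *
import sys
x,z,lean=map(float,sys.argv[1:4])   # tip target in stand coords, lean deg from horizontal
a=np.radians(lean); d=EX*np.cos(a)-EZ*np.sin(a)
Rt=frame(d,-EY); tip=S(x,0,z)
st=bot.read_state();Rc=R.from_rotvec(st["tcp_rot"]).as_matrix();tp=(np.array(st["tool_pos"])+.017*Rc[:,1]-PIV)*1000
print("tip now",tp@EX,tp@EY,tp[2])
plan(Rt,tip-.017*d,st)
E
python3 tr3.py -110 70 45
```

```text
tip now -278.725678685962 -2.1337351348783584 405.90133313871104
t 13.05 pos [ 0.4585 -0.4597  0.5729] F [0.8273 0.5682 0.5241] w 0.00021442532752339861 q [-0.8252  0.2053  1.0938  0.0002  1.8469 -2.3608]
turn [0.6135 1.4815 0.6091] rows 11.435520569410302
slide world [   3.2872  156.7412 -340.8803] cur-tool [ -1.1913 341.3964 155.6442] target-tool [130.1924 351.8852  -2.185 ]
```

>>> {"fn": "jog_arm", "kwargs": {"turn": [[0.051,0.1235,0.051],[0.051,0.1235,0.051],[0.051,0.1235,0.051],[0.051,0.1235,0.051],[0.051,0.1235,0.051]], "slide": [[0,0,0],[0,0,0],[0,0,0],[0,0,0],[0,0,0]], "grip": [0,0,0,0,0]}}

```text
time: 13.55
tool_pos: [0.4594, -0.4579, 0.5731]
tcp_rot: [-1.238, 0.69, -0.301]
wrist_force: [0.3, -0.7, -0.1]
width: 0.001
```

>>> {"fn": "jog_arm", "kwargs": {"turn": [[0.051,0.1235,0.051],[0.051,0.1235,0.051],[0.051,0.1235,0.051],[0.051,0.1235,0.051],[0.051,0.1235,0.051]], "slide": [[0,0,0],[0,0,0],[0,0,0],[0,0,0],[0,0,0]], "grip": [0,0,0,0,0]}}

```text
time: 14.05
tool_pos: [0.4596, -0.4582, 0.5727]
tcp_rot: [-0.794, 1.285, -0.549]
wrist_force: [0.7, -0.0, -0.3]
width: 0.003
```

>>> {"fn": "jog_arm", "kwargs": {"turn": [[0.051,0.1235,0.051],[0.051,0.1235,0.051],[0,0,0]], "slide": [[0,0,0],[0,0,0],[0,0,0]], "grip": [0,0,0]}}

```text
time: 14.35
tool_pos: [0.4582, -0.4594, 0.5717]
tcp_rot: [-0.585, 1.502, -0.639]
wrist_force: [0.4, 0.0, 0.0]
width: -0.001
```

```bash
python3 tr3.py -110 68 45; python3 -c "
from h import *
shot('scene','scene6')"
```

```text
tip now -266.41354263652977 -1.9191491934133909 409.68801270557765
t 14.35 pos [ 0.4582 -0.4594  0.5717] F [0.3902 0.0091 0.0157] w -0.0010098355828967568 q [-1.0254  0.5642  0.7907  0.6066  2.3916 -0.6636]
turn [ 0.0011 -0.0053 -0.0047] rows 0.047466551190403
slide world [   3.5236  156.4419 -341.6317] cur-tool [132.5797 351.5972  -0.846 ] target-tool [130.9294 352.2108  -1.9383]
```

View pics/scene6.png

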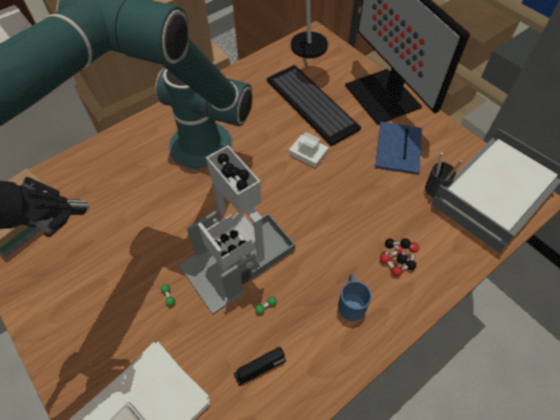

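>>> {"fn": "jog_arm", "kwargs": {"turn": [[0,0,0],[0,0,0],[0,0,0],[0,0,0],[0,0,0]], "slide": [[16,44,0],[16,44,0],[16,44,0],[16,44,0],[16,44,0]], "grip": [0,0,0,0,0]}}

```text
time: 14.9
tool_pos: [0.4624, -0.3575, 0.3618]
tcp_rot: [-0.596, 1.491, -0.64]
wrist_force: [0.2, -1.3, 0.1]
width: -0.002
```

>>> {"fn": "jog_arm", "kwargs": {"turn": [[0,0,0],[0,0,0],[0,0,0],[0,0,0]], "slide": [[16,44,-1],[17,44,-1],[17,44,0],[0,0,0]], "grip": [0,0,0,0]}}

```text
time: 15.3
tool_pos: [0.4595, -0.2961, 0.2286]
tcp_rot: [-0.592, 1.502, -0.629]
wrist_force: [-0.8, 0.5, -1.1]
width: -0.005
```

```bash
python3 tr3.py -60 64 45; python3 -c "
from h import *
s=shot('scene','scene7')
im=cv2.cvtColor(s['img'],cv2.COLOR_RGB2BGR)
cv2.imwrite('pics/d7.png',cv2.resize(im[110:320,120:330],None,fx=2.8,fy=2.8))"
```

```text
tip now -103.17595274921692 2.6131072015324897 66.63511879990291
t 15.3 pos [ 0.4595 -0.2961  0.2286] F [-0.7629  0.473  -1.1089] w -0.00548640624084308 q [-0.8984  0.3965  1.6552  0.4781  1.7322 -0.9487]
turn [ 0.0107 -0.0009 -0.0063] rows 0.08315702050450333
slide world [ 3.9387 43.1395 -2.5586] cur-tool [-28.572   32.5444   2.752 ] target-tool [-28.7736  32.392    2.4307]
```

View pics/d7.png

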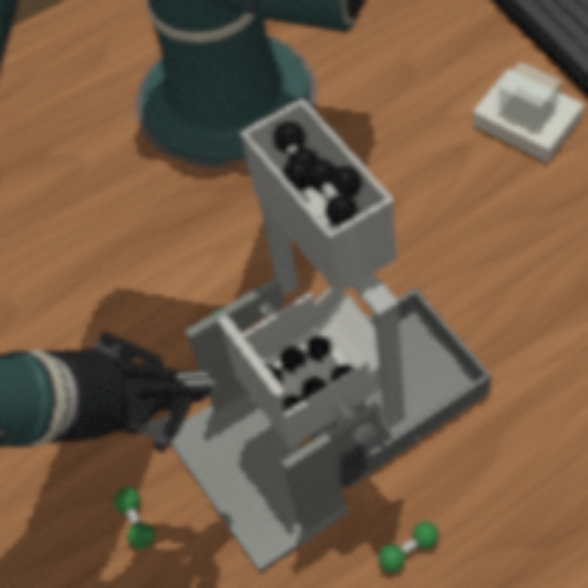

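The fingers are behind the back wall, centred, tips at crop (200,385) with the wall top edge at about (250,360). I'll approach and touch it.

>>> {"fn": "jog_arm", "kwargs": {"turn": [[0,0,0],[0,0,0],[0,0,0],[0,0,0]], "slide": [[-10,16,2],[-10,16,0],[-4,4,0],[0,0,0]], "grip": [0,0,0,0]}}

```text
time: 15.75
tool_pos: [0.4669, -0.2602, 0.2287]
tcp_rot: [-0.594, 1.49, -0.644]
wrist_force: [0.3, 0.2, 0.4]
width: -0.003
```

```bash
python3 tr3.py -60 58 45
```

```text
tip now -67.17549592802462 -3.686930452933079 66.60329821713093
t 15.75 pos [ 0.4669 -0.2602  0.2287] F [0.3347 0.1585 0.399 ] w -0.0027793380883189916 q [-0.8582  0.3476  1.7164  0.5029  1.688  -0.928 ]
turn [-0.0009  0.0045  0.0057] rows 0.04859676944023777
slide world [-3.421   7.231  -8.6712] cur-tool [ 1.0261 11.1597 -3.6862] target-tool [ 1.1058 11.157  -3.6713]
```

Run:
```python
from h import *
for i in range(5):
    if i: eyes.read_camera("scene")
    st=bot.read_state();Rc=R.from_rotvec(st["tcp_rot"]).as_matrix();tp=(np.array(st["tool_pos"])+.017*Rc[:,1]-PIV)*1000
    print(tp@EX,tp@EY,tp[2],st["wrist_force"],st["tool_pos"])
```

```text
-67.17549592802462 -3.686930452933079 66.60329821713093 [0.3347 0.1585 0.399 ] [ 0.4669 -0.2602  0.2287]
-67.56501427324532 -3.6095028769841213 66.23929111907526 [ 0.2884 -0.2053  0.3872] [ 0.4668 -0.2606  0.2283]
-67.68731793236407 -3.450531676040725 65.82378415913071 [-0.2103 -0.2311 -0.3905] [ 0.4666 -0.2607  0.2279]
-67.635728336471 -3.27759303931365 65.42862809449772 [ 0.1154 -0.3802 -0.2905] [ 0.4665 -0.2607  0.2275]
-67.48143012464085 -3.116690579297955 65.08708152881476 [ 0.6923 -0.5918 -0.2903] [ 0.4663 -0.2605  0.2272]
```

>>> {"fn": "jog_arm", "kwargs": {"turn": [[0,0,0],[0,0,0],[0,0,0],[0,0,0],[0,0,0]], "slide": [[1,5,-2],[-1,5,0],[-5,1,0],[-4,0,0],[0,0,0]], "grip": [0,0,0,0,0]}}

```text
time: 16.45
tool_pos: [0.4653, -0.2479, 0.2266]
tcp_rot: [-0.593, 1.49, -0.649]
wrist_force: [-0.5, -9.1, 8.4]
width: 0.004
```

```bash
python3 tr3.py -60 58 45;  python3 -c "
from h import *
s=shot('scene','scene8')
im=cv2.cvtColor(s['img'],cv2.COLOR_RGB2BGR)
cv2.imwrite('pics/d8.png',cv2.resize(im[110:320,120:330],None,fx=2.8,fy=2.8))"
```

```text
tip now -54.907929662996644 -1.7058748771971037 64.5009652814173
t 16.45 pos [ 0.4653 -0.2479  0.2266] F [-0.5242 -9.122   8.4051] w 0.0035132150141509934 q [-0.8485  0.3299  1.7436  0.5091  1.6723 -0.9226]
turn [-0.0039  0.0021  0.0076] rows 0.05878344588569858
slide world [-1.8192 -5.1235 -6.5919] cur-tool [ 8.3154  1.0525 -1.6612] target-tool [ 8.3268  0.9956 -1.6393]
```

View pics/d8.png

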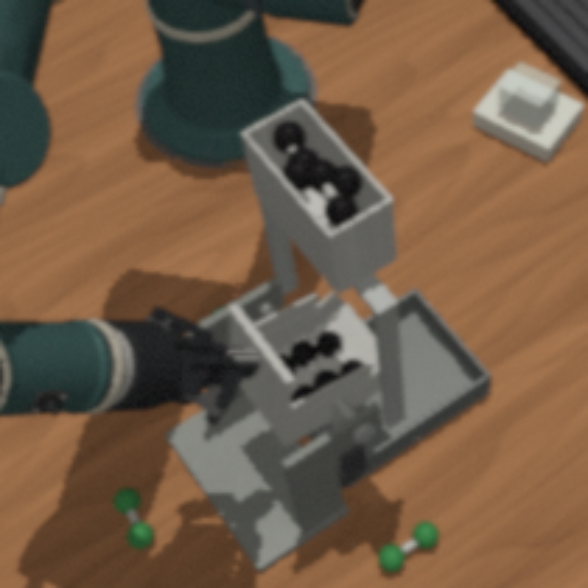

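>>> {"fn": "jog_arm", "kwargs": {"turn": [[0,0,0],[0,0,0],[0,0,0],[0,0,0],[0,0,0]], "slide": [[-6,1,0],[-6,1,0],[-6,1,0],[-5,1,0],[-5,2,0]], "grip": [0,0,0,0,0]}}

```text
time: 17.0
tool_pos: [0.4654, -0.2213, 0.2401]
tcp_rot: [-0.592, 1.494, -0.644]
wrist_force: [1.5, -4.0, -0.5]
width: 0.001
```

```bash
python3 tr3.py -32.7 76.8 45;  python3 -c "
from h import *
s=shot('scene','scene9')
im=cv2.cvtColor(s['img'],cv2.COLOR_RGB2BGR)
cv2.imwrite('pics/d9.png',cv2.resize(im[110:320,120:330],None,fx=2.8,fy=2.8))"
```

```text
tip now -28.303071030121558 -0.7784728287551209 78.03145136017561
t 17.0 pos [ 0.4654 -0.2213  0.2401] F [ 1.543  -3.9722 -0.4661] w 0.000749464647320414 q [-0.8208  0.2873  1.7741  0.5248  1.6759 -0.8937]
turn [-0.0005  0.0005  0.0037] rows 0.02487836916438319
slide world [-0.9249 -4.4116 -1.2755] cur-tool [ 4.0501 -2.224  -0.7712] target-tool [ 4.0423 -2.2384 -0.7704]
```

View pics/d9.png

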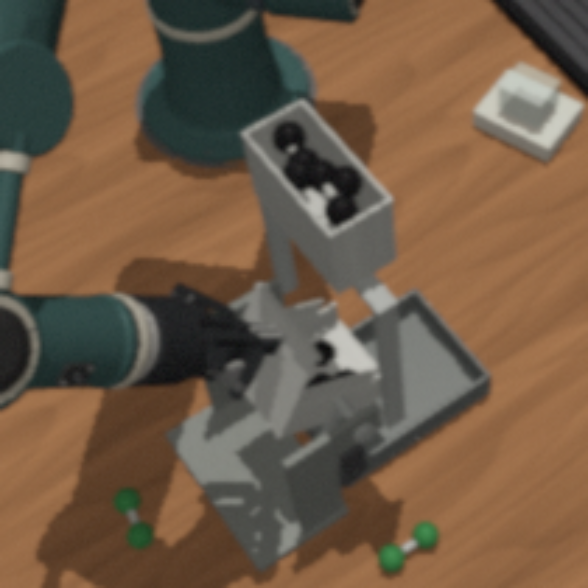

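The bucket is past its latch, at roughly 0.45 rad. I'll keep going slowly.

>>> {"fn": "jog_arm", "kwargs": {"turn": [[0,0,0],[0,0,0],[0,0,0],[0,0,0],[0,0,0]], "slide": [[-2,2,0],[-3,2,0],[-3,2,0],[-3,2,0],[-3,2,0]], "grip": [0,0,0,0,0]}}

```text
time: 17.55
tool_pos: [0.4658, -0.2037, 0.2431]
tcp_rot: [-0.591, 1.494, -0.642]
wrist_force: [2.3, -4.2, 1.9]
width: -0.0
```

>>> {"fn": "jog_arm", "kwargs": {"turn": [[0,0,0],[0,0,0],[0,0,0],[0,0,0],[0,0,0]], "slide": [[-3,3,0],[-3,3,0],[-3,3,0],[-3,3,0],[-2,3,0]], "grip": [0,0,0,0,0]}}

```text
time: 18.05
tool_pos: [0.4666, -0.1829, 0.2434]
tcp_rot: [-0.591, 1.494, -0.641]
wrist_force: [0.4, -4.4, 10.3]
width: 0.002
```

```bash
python3 tr3.py 16.4 81.8 45;  python3 -c "
from h import *
s=shot('scene','scene10')
im=cv2.cvtColor(s['img'],cv2.COLOR_RGB2BGR)
cv2.imwrite('pics/d10.png',cv2.resize(im[110:320,120:330],None,fx=2.8,fy=2.8))"
```

```text
tip now 10.111670824609186 -0.6747398572342882 81.38109784697289
t 18.05 pos [ 0.4666 -0.1829  0.2434] F [ 0.4059 -4.3919 10.3348] w 0.0023542862996011812 q [-0.7773  0.2404  1.8279  0.549   1.6525 -0.8654]
turn [0.0002 0.0017 0.0015] rows 0.015230975431186799
slide world [-0.4587  6.2904  0.4012] cur-tool [-4.7249  4.1435 -0.669 ] target-tool [-4.7176  4.1503 -0.678 ]
```

View pics/d10.png

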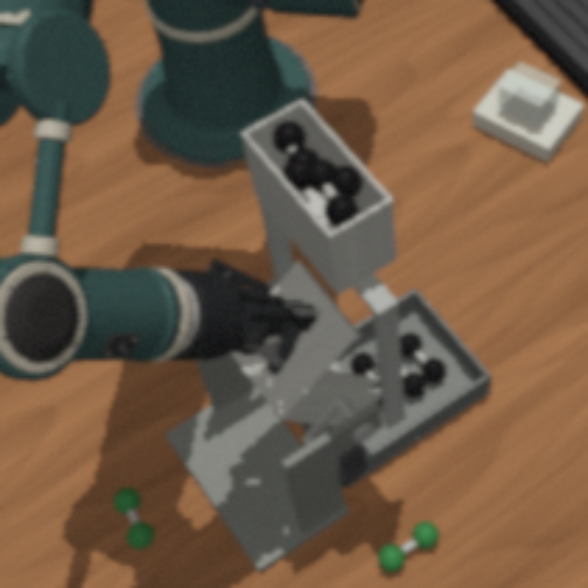

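>>> {"fn": "jog_arm", "kwargs": {"turn": [[0,0,0],[0,0,0],[0,0,0],[0,0,0],[0,0,0]], "slide": [[-3,4,0],[-3,4,0],[-3,4,0],[-2,4,0],[-2,4,0]], "grip": [0,0,0,0,0]}}

```text
time: 18.6
tool_pos: [0.4674, -0.1593, 0.2383]
tcp_rot: [-0.59, 1.494, -0.641]
wrist_force: [0.5, -3.5, 6.5]
width: -0.001
```

>>> {"fn": "jog_arm", "kwargs": {"turn": [[0,0,0],[0,0,0],[0,0,0],[0,0,0],[0,0,0]], "slide": [[-1,4,0],[-1,3,0],[0,0,0],[0,0,0],[0,0,0]], "grip": [0,0,0,0,0]}}

```text
time: 19.1
tool_pos: [0.4676, -0.1523, 0.2351]
tcp_rot: [-0.589, 1.494, -0.639]
wrist_force: [0.8, -0.5, 8.3]
width: 0.003
```

```bash
python3 tr3.py 36 75 45;  python3 -c "
from h import *
s=shot('scene','scene11')
im=cv2.cvtColor(s['img'],cv2.COLOR_RGB2BGR)
cv2.imwrite('pics/d11.png',cv2.resize(im[110:320,120:330],None,fx=2.8,fy=2.8))"
```

```text
tip now 40.75341805118085 -0.612814100136992 73.11439799553479
t 19.1 pos [ 0.4676 -0.1523  0.2351] F [ 0.8264 -0.4926  8.2924] w 0.0033752386874457193 q [-0.7403  0.2158  1.8764  0.5693  1.6174 -0.8508]
turn [ 0.0006  0.002  -0.001 ] rows 0.015733387508237467
slide world [-0.7889 -4.7162  1.8982] cur-tool [ 2.0039 -4.6962 -0.6309] target-tool [ 2.01   -4.6945 -0.6239]
```

View pics/d11.png

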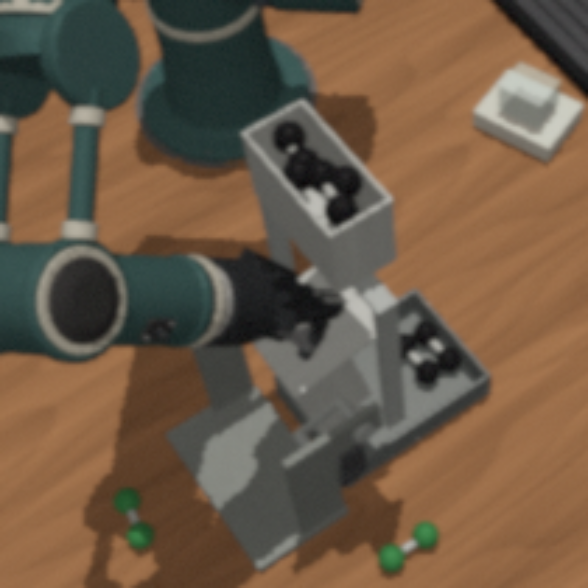

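The tray shows two pieces together at crop (430,355). The third is not visible yet, so I press slightly further and wait.

>>> {"fn": "jog_arm", "kwargs": {"turn": [[0,0,0],[0,0,0],[0,0,0],[0,0,0],[0,0,0]], "slide": [[1,4,0],[0,2,0],[0,0,0],[0,0,0],[0,0,0]], "grip": [0,0,0,0,0]}}

```text
time: 19.65
tool_pos: [0.4679, -0.1509, 0.2341]
tcp_rot: [-0.59, 1.491, -0.64]
wrist_force: [-6.4, -10.8, 24.5]
width: 0.001
```

>>> {"fn": "jog_arm", "kwargs": {"turn": [[0,0,0],[0,0,0],[0,0,0],[0,0,0],[0,0,0]], "slide": [[0,0,0],[0,0,0],[0,0,0],[0,0,0],[0,0,0]], "grip": [0,0,0,0,0]}}

```text
time: 20.15
tool_pos: [0.4679, -0.1509, 0.2341]
tcp_rot: [-0.59, 1.491, -0.64]
wrist_force: [-5.8, -9.8, 25.2]
width: 0.003
```

```bash
python3 tr3.py 36 75 45;  python3 -c "
from h import *
s=shot('scene','scene12');t=shot('top','top12')
im=cv2.cvtColor(s['img'],cv2.COLOR_RGB2BGR)
a=cv2.resize(im[170:280,180:320],None,fx=4,fy=4,interpolation=cv2.INTER_CUBIC)
im=cv2.cvtColor(t['img'],cv2.COLOR_RGB2BGR)
b=cv2.resize(im[180:280,270:350],None,fx=4,fy=4,interpolation=cv2.INTER_CUBIC)
cv2.imwrite('pics/d12.png',a);cv2.imwrite('pics/e12.png',b)"
```

```text
tip now 42.18892074585028 -0.8424891010663891 72.11442180882818
t 20.15 pos [ 0.4679 -0.1509  0.2341] F [-5.786  -9.7897 25.1985] w 0.003483377178161554 q [-0.7381  0.2139  1.8797  0.5702  1.6128 -0.8527]
turn [-0.0006  0.0047  0.0009] rows 0.032051044795514606
slide world [-1.0475 -6.1664  2.8753] cur-tool [ 2.3519 -6.4152 -0.8387] target-tool [ 2.3503 -6.4166 -0.8317]
```

View pics/d12.png

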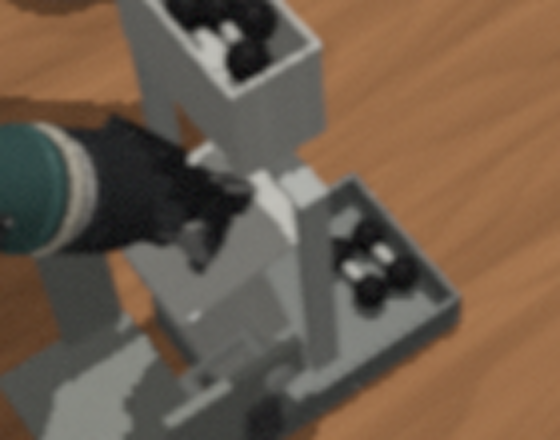

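View pics/e12.png

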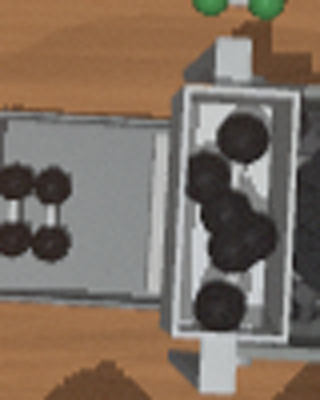

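>>> {"fn": "jog_arm", "kwargs": {"turn": [[0,0,0],[0,0,0],[0,0,0],[0,0,0],[0,0,0]], "slide": [[0,-15,0],[0,-30,0],[0,-45,0],[0,-45,0],[0,-45,0]], "grip": [0,0,0,0,0]}}

```text
time: 20.75
tool_pos: [0.4624, -0.2769, 0.3563]
tcp_rot: [-0.591, 1.497, -0.638]
wrist_force: [0.4, -0.3, 0.2]
width: 0.002
```

>>> {"fn": "jog_arm", "kwargs": {"turn": [[0,0,0],[0,0,0],[0,0,0],[0,0,0],[0,0,0]], "slide": [[10,-35,0],[10,-35,0],[10,-35,0],[10,-35,0],[0,0,0]], "grip": [0,0,0,0,0]}}

```text
time: 21.25
tool_pos: [0.4585, -0.4069, 0.4274]
tcp_rot: [-0.591, 1.496, -0.644]
wrist_force: [1.3, -0.3, -0.8]
width: 0.0
```

>>> {"fn": "jog_arm", "kwargs": {"turn": [[0,0,0],[0,0,0],[0,0,0],[0,0,0],[0,0,0]], "slide": [[0,0,0],[0,0,0],[0,0,0],[0,0,0],[0,0,0]], "grip": [0,0,0,0,0]}}

```text
time: 21.75
tool_pos: [0.459, -0.4034, 0.4274]
tcp_rot: [-0.592, 1.495, -0.641]
wrist_force: [-0.1, -0.1, 0.4]
width: -0.002
```

```bash
python3 tr3.py -110 68 45;  python3 -c "
from h import *
s=shot('scene','scene13');t=shot('top','top13')
im=cv2.cvtColor(s['img'],cv2.COLOR_RGB2BGR)
a=cv2.resize(im[170:310,180:320],None,fx=4,fy=4,interpolation=cv2.INTER_CUBIC)
cv2.imwrite('pics/d13.png',a)
for n,p in(('s',s),('t',t)):
  for r in nets.search_frame('piece0_mid',p):
    X=w(p,r['xyz']);print(n,r['conf'],X,px(p,X),((X-PIV)@EX)*1000,((X-PIV)@EY)*1000)
  for k in ('mug','crystal'):
    for r in nets.search_frame(k,p): print(n,k,r['conf'],w(p,r['xyz']))
  W=cloud(p);Q=(W-PIV)*1000;x=Q@EX;y=Q@EY;z=Q[...,2]
  m=(abs(y)<45)&(x<-35)&(x>-90)&(z>50)&(z<100);print('wall',np.percentile(x[m],[2,50,98]),np.percentile(z[m],[2,50,98]))
"
```

```text
tip now -210.51997872216984 -0.710177300248567 265.32852152375455
t 21.75 pos [ 0.459  -0.4034  0.4274] F [-0.1105 -0.1407  0.4081] w -0.0018058050705115531 q [-0.9862  0.4362  1.228   0.494   2.1021 -0.8379]
turn [0.0011 0.0011 0.002 ] rows 0.01725358870341014
slide world [   2.7783  100.4597 -197.353 ] cur-tool [ 68.0588 210.7504  -0.5683] target-tool [ 68.4886 210.6106  -0.7294]
s 0.56 [ 0.4826 -0.0569  0.0225] [270.9941 241.0787] 124.64560188362468 -12.30729039199924
s 0.29 [ 0.458  -0.185   0.1409] [228.2628 239.6509] -4.256445704740838 7.900592773871772
s mug 0.62 [0.7863 0.0097 0.046 ]
s crystal 0.98 [0.2955 0.2586 0.0274]
wall [-61.9883 -59.6722 -53.4832] [52.9969 76.8632 80.8947]
t 0.52 [ 0.4684 -0.053   0.0253] [281.8554 232.4533] 128.03117709364614 2.0865727780887395
t mug 0.65 [ 0.7965 -0.0021  0.0374]
t crystal 0.7 [0.2756 0.2633 0.027 ]
wall [-60.4145 -55.8119 -52.043 ] [73.0756 78.5468 82.5049]
```

View pics/d13.png

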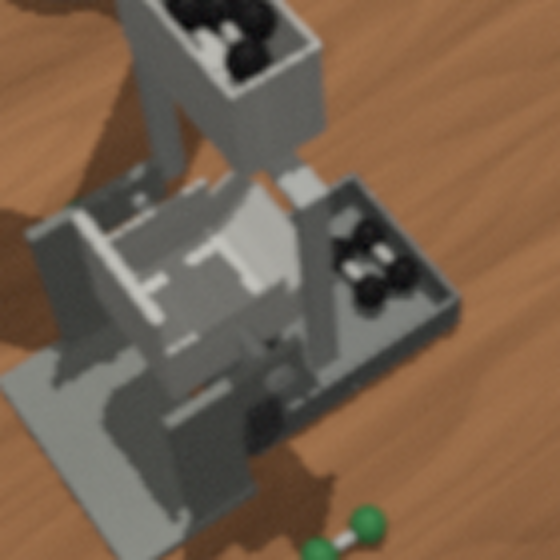

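View pics/top13.png

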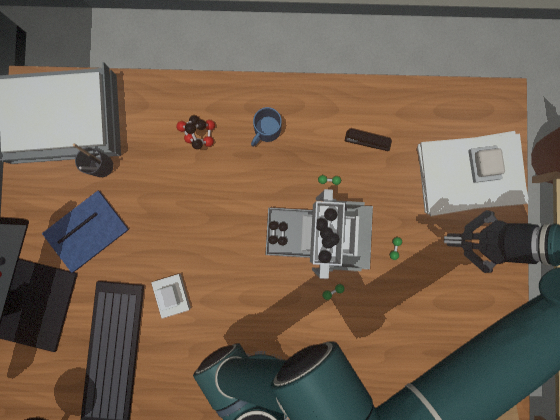

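The bucket is home and empty (wall top back at x -60, z 77). Two pieces are clearly in the tray at scene (271,241). The third is hidden under the lip/hopper or behind the post, so I check the earlier frames.

```bash
python3 -c "
from h import *
ims=[]
for k in (10,11,13):
  s=pickle.load(open(f'scene{k}.pkl','rb'))
  im=cv2.cvtColor(s['img'],cv2.COLOR_RGB2BGR)
  ims.append(cv2.resize(im[205:275,225:300],None,fx=5,fy=5,interpolation=cv2.INTER_CUBIC))
o=np.hstack(ims[:2]);cv2.imwrite('pics/f1.png',o)
cv2.imwrite('pics/f2.png',cv2.convertScaleAbs(cv2.resize(cv2.cvtColor(s['img'],cv2.COLOR_RGB2BGR)[205:290,205:300],None,fx=7,fy=7,interpolation=cv2.INTER_CUBIC),alpha=1.8,beta=10))
p=pickle.load(open('scene13.pkl','rb'))
W=cloud(p);Q=(W-PIV)*1000;x=Q@EX;y=Q@EY;z=Q[...,2]
im=p['img'].astype(int)
m=(im.max(-1)<45)&(z<-90)&(z>-145)&(x>-40)&(x<180)&(abs(y)<80)
for v,u in np.argwhere(m): print(u,v,x[v,u].round(),y[v,u].round(),(z[v,u]+150).round(),end=' | ')
"
```

```text
272 224 168.0 42.0 9.0 | 273 224 169.0 38.0 13.0 | 271 225 154.0 28.0 35.0 | 272 225 159.0 30.0 27.0 | 273 225 162.0 28.0 27.0 | 274 225 166.0 28.0 22.0 | 270 226 151.0 29.0 31.0 | 271 226 154.0 28.0 30.0 | 272 226 156.0 25.0 32.0 | 273 226 158.0 23.0 31.0 | 274 226 161.0 21.0 31.0 | 275 226 166.0 23.0 25.0 | 269 227 147.0 28.0 30.0 | 270 227 148.0 25.0 34.0 | 271 227 151.0 24.0 30.0 | 272 227 152.0 19.0 37.0 | 273 227 156.0 20.0 32.0 | 274 227 159.0 19.0 30.0 | 275 227 162.0 17.0 30.0 | 276 227 168.0 20.0 20.0 | 269 228 144.0 24.0 32.0 | 270 228 148.0 25.0 28.0 | 271 228 148.0 19.0 35.0 | 272 228 150.0 17.0 36.0 | 273 228 154.0 17.0 32.0 | 274 228 156.0 14.0 34.0 | 275 228 158.0 12.0 35.0 | 276 228 165.0 16.0 21.0 | 268 229 142.0 27.0 24.0 | 269 229 141.0 21.0 34.0 | 270 229 147.0 23.0 25.0 | 271 229 148.0 20.0 28.0 | 272 229 150.0 16.0 31.0 | 273 229 154.0 17.0 26.0 | 274 229 156.0 15.0 26.0 | 275 229 158.0 12.0 29.0 | 276 229 161.0 11.0 27.0 | 264 230 126.0 25.0 37.0 | 265 230 131.0 27.0 30.0 | 266 230 134.0 27.0 27.0 | 267 230 136.0 24.0 29.0 | 268 230 140.0 24.0 24.0 | 269 230 1
[... 3359 characters left out ...]
276 243 133.0 -27.0 23.0 | 269 244 112.0 -19.0 28.0 | 270 244 116.0 -19.0 24.0 | 271 244 118.0 -22.0 25.0 | 272 244 120.0 -24.0 25.0 | 273 244 122.0 -27.0 29.0 | 274 244 125.0 -27.0 25.0 | 275 244 128.0 -28.0 23.0 | 269 245 113.0 -18.0 18.0 | 270 245 115.0 -21.0 20.0 | 271 245 116.0 -24.0 25.0 | 272 245 117.0 -28.0 28.0 | 273 245 120.0 -30.0 29.0 | 274 245 123.0 -30.0 26.0 | 270 246 114.0 -21.0 16.0 | 271 246 116.0 -23.0 17.0 | 272 246 118.0 -27.0 20.0 | 273 246 119.0 -30.0 23.0 | 274 246 123.0 -30.0 19.0 | 242 277 -21.0 -74.0 59.0 | 247 277 -8.0 -80.0 54.0 | 242 278 -22.0 -75.0 57.0 | 241 279 -26.0 -76.0 55.0 | 242 279 -24.0 -78.0 58.0 | 243 279 -21.0 -78.0 54.0 | 242 280 -25.0 -80.0 55.0 |
```

View pics/f1.png

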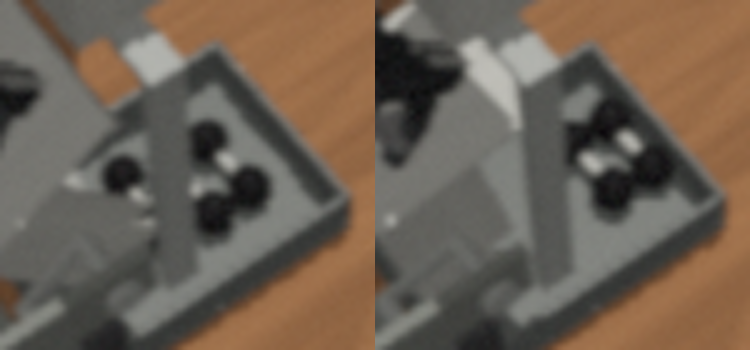

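View pics/f2.png

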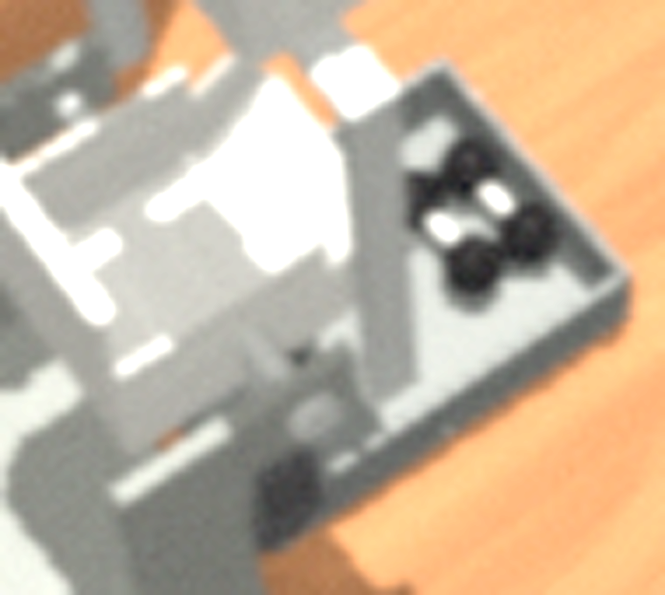

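```bash
python3 -c "
from h import *
p=pickle.load(open('scene10.pkl','rb'))
W=cloud(p);Q=(W-PIV)*1000
for v,u in((240,249),(238,249),(242,250),(244,253),(246,255),(232,266),(242,275),(248,268),(243,264)):
  q=Q[v,u];print(u,v,q@EX,q@EY,q[2]+150,p['img'][v,u])
p=pickle.load(open('scene13.pkl','rb'));W=cloud(p);Q=(W-PIV)*1000
print()
for u,v in((247,255),(248,256),(249,254),(246,254),(248,254),(254,252)):
  q=Q[v,u];print(u,v,q@EX,q@EY,q[2]+150,p['img'][v,u])
"
```

```text
249 240 70.10471573681396 26.063884244836256 32.705719314722444 [29 29 30]
249 238 74.07764471656759 31.842681461973427 32.62249303504717 [35 33 34]
250 242 71.1453260186135 23.206862509653497 23.156499910052872 [56 56 54]
253 244 75.34114056318077 13.462795350723727 20.144074497793866 [143 142 137]
255 246 74.6807031438256 1.3412817187340442 26.062458764434922 [81 82 77]
266 232 126.8210690719494 16.213337041234226 36.18954411692066 [32 32 33]
275 242 128.8481159256469 -27.538912213722607 34.31148226607351 [28 28 29]
268 248 101.94366182099405 -28.285261309002575 27.165798216708396 [21 21 24]
264 243 101.45078888748196 -8.362625356939612 29.899440030469293 [143 143 138]

247 255 37.35435405022562 -10.514854045536108 28.587760636647815 [54 54 51]
248 256 38.37950141300255 -14.064605696841562 26.42155166227434 [53 54 52]
249 254 49.031260564867004 -1.9261752374269887 8.240536003353498 [73 75 71]
246 254 13.751730237207811 -51.09181470349907 125.29099097008456 [84 84 81]
248 254 46.867816411914085 0.42654750988091583 7.095230986898571 [71 71 69]
254 252 66.73874878301906 -2.588554050954466 2.0732143039692232 [120 122 117]
```

The frame taken during the pour has depth for the third piece resting in the tray (ball at x 70, y 26, top at 33 mm). In the current frame a dark ball shows through the gap at scene (247,255): x 37, y -11, top at 28 mm, so also inside the tray. One last check that everything is still before handing in.

```bash
python3 tray.py 14 .032 .046 .38 .56 -.10 0.02; python3 -c "
from h import *
a=pickle.load(open('scene13.pkl','rb'));p=pickle.load(open('scene14.pkl','rb'))
W=cloud(p);Q=(W-PIV)*1000
for v in range(251,259):
  for u in range(243,253):
    q=Q[v,u]
    if q[2]<-110: print(u,v,(q@EX).round(),(q@EY).round(),(q[2]+150).round(),p['img'][v,u].max(),end=' | ')
d=np.abs(a['img'].astype(int)-p['img']).max(-1);print();print('moved px',(d[200:300,180:300]>40).sum())
print(bot.read_state()['wrist_force'],bot.read_state()['time'])
"
```

```text
top 238 ((471.2667236328125, -52.6751594543457), (92.01222229003906, 142.217529296875), 89.94606018066406)
 plane [-0.0056  0.0119  0.0417] 0.038635913291591335
  0.57 [ 0.4697 -0.0755  0.0059]
scene 203 ((472.5825500488281, -51.869972229003906), (87.84428405761719, 142.83663940429688), 86.90494537353516)
 plane [0.0101 0.0175 0.033 ] 0.03724552205077065
  0.96 [ 0.5144 -0.0588  0.0032]
251 252 59.0 3.0 2.0 112 | 252 252 61.0 -1.0 6.0 120 | 251 253 56.0 -2.0 7.0 117 | 252 253 57.0 -6.0 12.0 116 | 248 254 47.0 1.0 5.0 70 | 249 254 51.0 1.0 2.0 73 | 250 254 52.0 -3.0 7.0 93 | 251 254 55.0 -4.0 5.0 107 | 247 255 36.0 -13.0 34.0 52 | 248 255 40.0 -11.0 26.0 54 | 249 255 48.0 -3.0 4.0 67 | 250 255 50.0 -6.0 8.0 81 | 247 256 35.0 -13.0 29.0 52 | 248 256 38.0 -14.0 26.0 57 | 
moved px 0
[0.5155 0.2916 0.7186] 22.35
```

```bash
python3 -c "
from h import *
print(bot.finish_job())"
```

```text
the job is handed in; nothing more can be done
None
```

I handed the job in at about 22 s. The tray is flat under the pouring lip, the bucket has been tipped and is home again, and my checks put all three pieces in the tray. No verdict was reported.

**What I did:** I gripped the tray by its far short wall and set it down square to the stand. Its middle ended up about 80 mm in front of the pivot. I then came over the hopper and pushed the bucket's back wall slowly, with closed fingers leaning 45°. It reached its stop (I estimate about 1.3 rad; force rose to about 25 N). After a short wait I drew back, and the bucket swung home.

**Last checks:**
- **Bucket:** the back wall was back at its home position and the bucket was empty.
- **Tray:** the rim measured 37–39 mm high, so the tray is flat.
- **Mug and crystal:** the networks placed both where they were at the start, within a few mm.
- **Stillness:** nothing moved between the last two pictures, and the arm was clear of everything.

**Less certain:** two pieces are plainly visible in the tray. The third is mostly hidden by the bucket and hopper. I saw it land in the tray during the pour. At the end, depth showed only a patch of a dark ball inside the tray, about 36 mm in front of the pivot.

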